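# Dust the inspection mirror and hold it on the red reference ball

### The arm

A 7-joint arm with a two-finger parallel gripper is mounted at the origin on a cart in front of the work surface, level with it; the furniture and walls round the work are solid. World frame = base frame: x ahead of the robot, y to its left, z up, the work surface at z = 0. Lengths are in m, angles in rad, forces in N, time in s.
With the tool pointing down it reaches from about 0.4 to 0.85 m from the base axis. Payload 10.4 kg.
Tool frame: the origin (TCP) lies at the very end of the fingers, on their centre line; the grasp point (between the pads) lies 19 mm behind it (manip.tcp_to_grasp is the distance from the TCP to the grasp point, in m); x points along the fingers, y is the direction in which the jaws open and shut, and the axes are right-handed (so a half turn about x gives the same grasp; the last joint's range is limited). The gripper opens to 85 mm and grips with 20 to 120 N. Pads are 22 mm wide; open, the fingers measure 114 mm over their backs; the gripper's body (76 mm by 85 mm) begins 54 mm behind the grasp point. The pads swing forward as they close: fully open they stand 13 mm farther back than shut.
Start: joints at [1.106, 0.332, -0.065, 1.46, 0.022, 1.35, -0.088], TCP at [0.267, -0.565, 0.231] pointing down, gripper open.
Joint ranges: [-2.6, 2.6], [-0.5, 2.12], [-1.47, 1.34], [0.16, 2.42], [-1.27, 4.41], [0.06, 2.06], [-2.6, 2.6]. Speed limits (rad/s): [2.22, 2.22, 2.79, 2.79, 3.14, 3.14, 3.14].

### API

Orientations are given as a unit quaternion [x, y, z, w].
In Python, from workcell import manip, cams, hand_in gives the robot as it stands.
- The arm moves only by the shell command python3 -m handwheel 'ROWS' [FORCE]. ROWS is text: rows parted by semicolons, each of 7 numbers parted by spaces: the shift along the tool's x, y, z in mm, then the turn, a rotation vector about the tool's x, y, z in rad, then the finger opening in mm, from 0 to 85.4. A call has 1 to 8 rows; each row shifts and turns the commanded pose from where the row before left it, along the tool's axes as they then stand; what a row does not reach is not made up. A row lasts 1/10 s, in which the tool goes at most 50 mm and 8.59 degrees, less where a joint would pass 70% of its speed; a pose out of reach is approached as far as the arm can. A call with a gripper value outside its range is refused whole. The fingers move at their own pace and stop on an object; FORCE is the grip in N (left out, the last holds). Time passes only in rows, so rows that do not move let the fingers close. It gives the time, the measured TCP pose, the force and the opening at its end, in the units of the state.
- manip.get_obs(): the state, without advancing time (a new reading comes with each control period).
- cams.camera(name): name is "side" or "top" or "wrist"; returns a dict with "color" (420x560x3 uint8, blue, green, red), "depth" (420x560 float32, m along the optical axis (not along the pixel's ray), 0 where there is no reading), "camera_matrix" (3x3 intrinsics, pixels), "origin" and "attitude" of the camera in the world; the wrist camera has in their place "T_tool_cam" (4x4, takes a point from camera to tool coordinates, whose origin is the TCP and whose axes are the tool frame's). Camera axes: x right, y down, z forward; pixel columns grow to the right and rows downward; lengths in m; the calibration is good to about 2 mm. A picture is of the moment at which its call begins: read the wrist's pose just before it.
- hand_in(): hands the job in, once; it reports no verdict.
Trained networks look in the newest picture that a camera, given by its name, has taken for a name from the list of things; names that differ only in an ending like _2 or _b are one class to them, and where a whole thing is asked for, a point or a joint stands for the part that bears it (a point fixed in the world has none). Each returns a list of dicts, best first, with "conf" (0 to 1); they miss things now and then, are a little off and sometimes report something else, mostly with a low value. They report only what shows in the picture. A call takes as long as a camera call. They do not tell look-alikes from the thing itself.
- cams.recognise(camera, thing): "box" ([left, top, width, height] in pixels, round what is visible of it).
- cams.outline_of(camera, thing): "region" (420x560 bool, what is visible of it) and "box" ([left, top, width, height] in pixels, round what is visible of it).
The state is a dict: "clock": time; "joint_pos": joint angles; "joint_velocities": joint speeds; "tau": joint torques, N m; "position": TCP position; "ee_rot": TCP orientation; "ft_force": force on the tool from outside, world axes, zero at the start; "torque": the same for the moment, N m; "grip_width": opening from 0.0 (shut) to 1.0 (fully open).
Only numpy, scipy, OpenCV 4.12 (cv2) and the standard library are available. Lean on these libraries where they do the work, as an engineer would, in place of code of your own. Each camera call takes 0.05 s, during which the arm holds its last target.

### The job

Blow the dust off the inspection mirror: press the green cap of the air duster right down and let it spring back up. Then take the orange grip on top of the mirror and turn it until the small inspection camera sees the red ball in the middle of the mirror instead of itself, and finish still holding the mirror steady there, because it springs back when let go. Leave the other things on the bench where they are.

Things in the scene. Friction and masses are not known exactly. Their poses are not given: they have to be found in the camera images.
- cap_top (a point): Centre of the top of the duster's green cap (a 27 mm round cap, flat top 23 mm across). The duster is a white can with a green band, 50 mm in diameter, fixed in a black foot on the bench; the cap's top is 124 mm above the bench, and a short black nozzle points from the cap towards the mirror. Press it straight down.
- duster_cap (a joint): How far the duster cap is pressed, m: 0 up, 0.006 fully down. Its spring needs about 3 N to start and 7 N fully down, and returns it when released.
- mirror_grip (a point): Middle of the orange grip on top of the mirror, on its vertical turning axis, 134 mm above the bench. An upright bar 12 mm thick (x of this frame), 44 mm wide (y), 32 mm tall (116 to 148 mm above the bench). z is up; x is the mirror's outward normal.
- mirror_face (a point): Centre of the mirror's glass face, on the turning axis, 77 mm above the bench; x is its outward normal, z up. Glass 58 mm wide, 54 mm tall, in a black frame 66 mm wide and 9 mm thick whose top is 108 mm above the bench. The grey stand is fixed.
- mirror (a joint): Turn of the mirror, rad, anticlockwise positive seen from above, range -0.9 to 0.9. At 0 it faces the camera straight on. A spring of 0.12 N m/rad pulls it back to 0.
- camera_lens (a point): Centre of the lens front of the small grey inspection camera (36 mm wide, on a fixed post), 77 mm above the bench, 110 to 140 mm from the mirror's axis and looking straight at it. For it to see the ball, the mirror's normal must halve the horizontal angle, at the mirror's axis, between the directions to lens and ball.
- red_ball (a point): Centre of the red ball, 32 mm in diameter, 77 mm above the bench, on a thin fixed post. It stands on either side of the camera.
- blue_ball (a point): Centre of the blue ball, the same size and height, on a like post on the other side of the camera. Not the wanted one.
- sightline: Not a visible thing: a frame on the mirror's turning axis at bench height whose x axis points along the camera's line of sight after its reflection in the mirror, z up. It turns twice as far as the mirror. The red ball is seen in the middle when its y in this frame is near 0 and its x positive.
- bottle: Brown dropper bottle, 33 mm in diameter, 79 mm tall, loose bystander behind the mirror; origin at the centre of its underside.
- tape: Roll of masking tape, 98 mm across, 25 mm tall, loose bystander on the left; origin at the centre of its underside.
- dish: Clear petri dish, 78 mm across, 15 mm tall, loose bystander on the left; origin at the centre of its underside.
- book: Notebook, 210 by 152 by 14 mm, loose bystander on the right; origin at the centre of its underside.
There are look-alikes about, which are no part of the job. What is shaped like the part that bears cap_top but turquoise is not meant. What is shaped like the part that bears mirror_grip but yellow is not meant.

How it is judged:
By the outcome, as a careful person would: the job done as asked, in the order asked, and still so for the second after the job is handed in, while the arm keeps its last pose, push and grip.
It also fails if it takes over 45 s, if anything falls off the work surface, if the arm or the gripper's body presses on something with over 40 N, if the wrist force passes 120 N, or if a joint passes its speed limit or range.

## Working session

There is one attempt and no reset: what is moved stays moved. The work goes in short steps, Python scripts to look and compute and a shell command to move; the robot and the scene stay as the last step left them, time stands still between calls to the robot, and variables do not carry over. Pictures are saved under pics/ and viewed, and the job is handed in when it is done.

```bash
mkdir -p pics; ls; cat > h.py <<'E'
import numpy as np, cv2
from workcell import manip, cams, hand_in
from scipy.spatial.transform import Rotation as R
def snap(n,f):
    d=cams.camera(n); cv2.imwrite(f'pics/{f}.png',d['color']); return d
def pose():
    o=manip.get_obs(); T=np.eye(4); T[:3,:3]=R.from_quat(o['ee_rot']).as_matrix(); T[:3,3]=o['position']; return T
def camT(d,Tt=None):
    if 'T_tool_cam' in d: return Tt@np.array(d['T_tool_cam'])
    T=np.eye(4); a=np.array(d['attitude']); T[:3,:3]=a if a.shape==(3,3) else R.from_quat(a).as_matrix(); T[:3,3]=d['origin']; return T
def cloud(d,mask,Tt=None):
    v,u=np.nonzero(mask&(d['depth']>0)); z=d['depth'][v,u]; K=np.array(d['camera_matrix'])
    p=np.c_[(u-K[0,2])/K[0,0]*z,(v-K[1,2])/K[1,1]*z,z]; T=camT(d,Tt)
    return p@T[:3,:3].T+T[:3,3]
E
python3 - <<'E'
from h import *
print(manip.get_obs())
for n in ['top','side','wrist']:
    T=pose(); d=snap(n,n+'0'); print(n,d.get('origin'),d.get('attitude'),d['camera_matrix'])
    for t in ['cap_top','mirror_grip','mirror_face','camera_lens','red_ball','blue_ball','bottle','tape','dish','book']:
        for r in cams.outline_of(n,t)[:3]:
            p=cloud(d,r['region'],T)
            print(t,round(r['conf'],2),r['box'],np.median(p,0).round(3) if len(p) else None, p.max(0).round(3) if len(p) else None)
E
```

```text
pics
{'clock': 0.0, 'joint_pos': array([ 1.10639247,  0.33289532, -0.06469399,  1.46096206,  0.0215525 ,
        1.34992126, -0.08849605]), 'joint_velocities': array([ 0.00096994, -0.00037437, -0.00046371, -0.0012156 ,  0.00096584,
       -0.00036903, -0.00069796]), 'tau': array([-4.15005652e-04, -6.25446939e+01,  4.88982489e-02, -3.91597831e+01,
        1.61438843e-02,  9.91346547e-03, -3.65666972e-05]), 'position': array([ 0.26706805, -0.56462966,  0.23049136]), 'ee_rot': array([-0.68979864, -0.15545006,  0.69004803, -0.15442418]), 'ft_force': array([-0.04292946, -0.54529718,  0.75511805]), 'torque': array([-0.00779913,  0.00824471, -0.00543952]), 'grip_width': 0.9984818367441372}
top [ 0.35151516 -0.08537194  1.74799462] [-0.70182291  0.70849922 -0.04336117  0.05994384] [[410.45377832   0.         280.8448878 ]
 [  0.         410.45377832 206.71017712]
 [  0.           0.           1.        ]]
cap_top 0.61 [217.9, 186.9, 6.0, 8.9] [0.644 0.194 0.124] [0.679 0.221 0.133]
mirror_grip 0.49 [278.7, 192.3, 12.8, 8.0] [ 0.643 -0.06   0.129] [ 0.662 -0.033  0.163]
camera_lens 0.55 [235.
[... 1522 characters left out ...]
ttle 0.55 [239.8, 245.9, 2.1, 16.8] [0.76  0.088 0.042] [0.774 0.098 0.075]
bottle 0.22 [311.8, 262.4, 15.2, 21.6] [0.492 0.222 0.04 ] [0.51  0.234 0.096]
tape 0.58 [334.5, 310.8, 26.9, 24.6] [0.413 0.405 0.021] [0.452 0.462 0.032]
dish 0.71 [271.7, 327.2, 27.3, 22.8] [0.628 0.444 0.003] [0.656 0.555 0.144]
book 0.88 [287.7, 167.1, 44.8, 17.3] [ 0.44  -0.525  0.011] [ 0.544 -0.448  0.021]
wrist None None [[320.45427999   0.         278.118204  ]
 [  0.         320.45427999 210.05164649]
 [  0.           0.           1.        ]]
tape 0.42 [216.5, 0.0, 193.2, 138.3] [ 0.396 -0.542  0.011] [ 0.486 -0.453  0.016]
book 0.87 [215.4, 0.0, 195.3, 137.3] [ 0.396 -0.542  0.011] [ 0.483 -0.454  0.016]
```

```bash
python3 - <<'E'
import cv2
a=cv2.imread('pics/top0.png')[160:280,140:300]; cv2.imwrite('pics/top0c.png',cv2.resize(a,None,fx=5,fy=5,interpolation=cv2.INTER_CUBIC))
a=cv2.imread('pics/side0.png')[180:350,220:370]; cv2.imwrite('pics/side0c.png',cv2.resize(a,None,fx=3.5,fy=3.5,interpolation=cv2.INTER_CUBIC))
E
```

```text
(no output)
```

View pics/top0c.png

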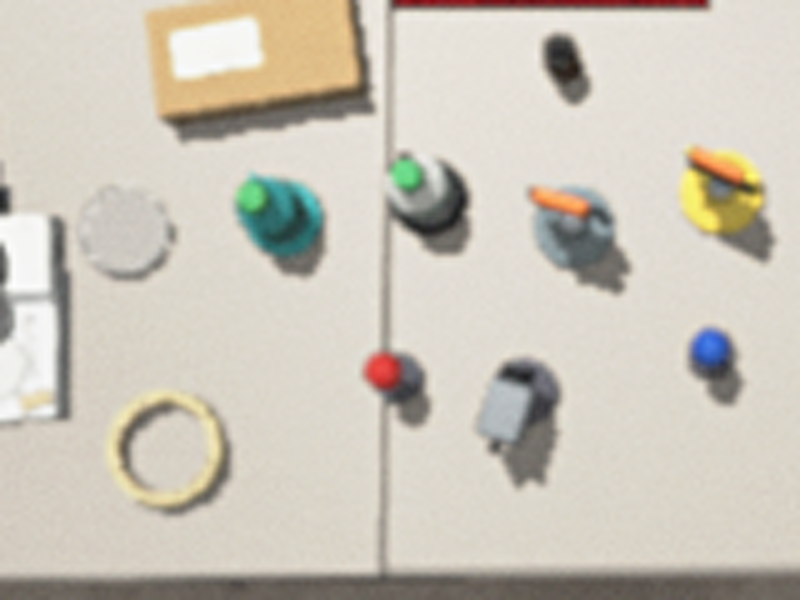

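View pics/side0c.png

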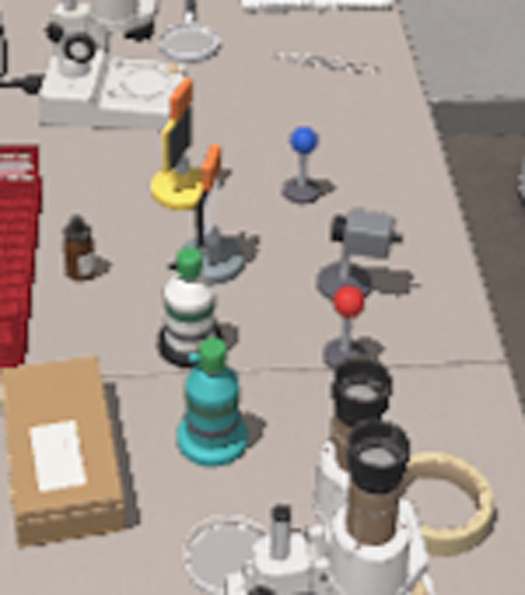

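View pics/top0.png

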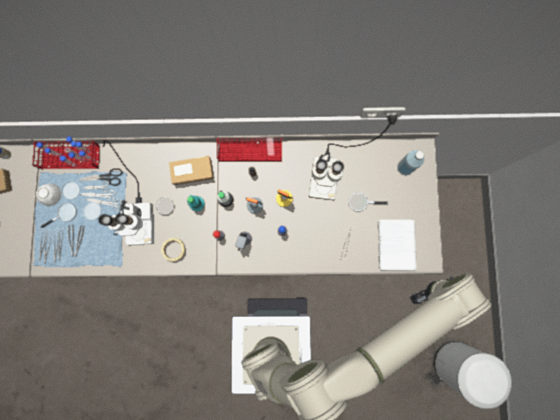

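The top picture shows the real duster, a white can with its cap at crop pixel (407,173), and the real grey-stand mirror with its orange grip at (560,202). The turquoise duster at (255,195) and the yellow-stand mirror at (718,170) are the decoys. The red ball is on the left at (383,370) and the camera is at (508,405).

```bash
cat >> h.py <<'E'
def ray(d,uv,z,Tt=None):
    K=np.array(d['camera_matrix']);T=camT(d,Tt)
    r=T[:3,:3]@np.array([(uv[0]-K[0,2])/K[0,0],(uv[1]-K[1,2])/K[1,1],1]); return T[:3,3]+r*(z-T[2,3])/r[2]
def blobs(d,name,Tt=None,minA=8):
    hsv=cv2.cvtColor(d['color'],cv2.COLOR_BGR2HSV)
    rg={'red':[(0,150,80),(5,255,255)],'orange':[(6,150,120),(18,255,255)],'green':[(50,110,60),(75,255,255)],'blue':[(110,140,60),(125,255,255)]}[name]
    m=cv2.inRange(hsv,*rg)
    if name=='red': m|=cv2.inRange(hsv,(174,150,80),(180,255,255))
    n,l,s,c=cv2.connectedComponentsWithStats(m)
    return [(c[i],s[i],l==i) for i in range(1,n) if s[i,4]>=minA]
E
python3 - <<'E'
from h import *
for n in ['top','side']:
    d=cams.camera(n)
    for col,z in [('red',.077),('blue',.077),('green',.12),('orange',.134)]:
        for c,s,m in blobs(d,col):
            p=cloud(d,m); q=ray(d,c,z)
            if .4<q[0]<.72 and -.2<q[1]<.4: print(n,col,c.round(1),s,'ray',q.round(4),'depthmed',np.median(p,0).round(3))
E
```

```text
top red [216.5 233.7] [214 231   6   6  30] ray [0.4893 0.2172 0.077 ] depthmed [0.487 0.215 0.088]
top blue [281.5 229.4] [279 227   6   6  31] ray [ 0.5041 -0.0492  0.077 ] depthmed [ 0.504 -0.051  0.091]
top green [221.  194.5] [219 192   5   6  22] ray [0.6441 0.1936 0.12  ] depthmed [0.643 0.193 0.123]
top green [190.4 199.2] [188 196   6   7  28] ray [0.6261 0.3175 0.12  ] depthmed [0.626 0.317 0.122]
top orange [283.9 193.3] [279 191  10   6  30] ray [ 0.6433 -0.061   0.134 ] depthmed [ 0.642 -0.062  0.147]
top orange [251.7 200.4] [247 199  10   4  17] ray [0.6162 0.0678 0.134 ] depthmed [0.615 0.066 0.147]
side red [319.2 265.6] [315 262   9   9  58] ray [0.4879 0.2166 0.077 ] depthmed [0.49  0.225 0.086]
side blue [306.5 219.7] [304 217   6   7  34] ray [ 0.5047 -0.0491  0.077 ] depthmed [ 0.506 -0.04   0.085]
side green [273.5 254.6] [270 251   7   8  46] ray [0.6443 0.2012 0.12  ] depthmed [0.644 0.202 0.12 ]
side green [280.1 281. ] [277 276   7  10  60] ray [0.6276 0.3261 0.12  ] depthmed [0.628 0.325 0.121]
side orange [270.8 208.1] [269 203   6  12  31] ray [ 0.6459 -0.0552  0.134 ] depthmed [ 0.646 -0.048  0.141]
side orange [279.5 227.5] [277 222   6  12  39] ray [0.6179 0.0704 0.134 ] depthmed [0.617 0.083 0.142]
```

```bash
python3 - <<'E'
from h import *
T=pose(); print(T.round(3)); d=cams.camera('wrist'); print(np.array(d['T_tool_cam']).round(3))
for P in [(.56,.12,.32)]:
    print((T[:3,:3].T@(np.array(P)-T[:3,3])*1000).round(0))
E
```

```text
[[ 0.     0.428 -0.904  0.267]
 [-0.    -0.904 -0.428 -0.565]
 [-1.     0.    -0.     0.231]
 [ 0.     0.     0.     1.   ]]
[[-0.    -0.318  0.948 -0.142]
 [ 1.     0.     0.    -0.001]
 [-0.     0.948  0.318 -0.082]
 [ 0.     0.     0.     1.   ]]
[ -89. -494. -558.]
```

```bash
python3 -m handwheel '-30 -20 -20 0 0 0 0; -30 -31 -35 0 0 0 0; -20 -31 -35 0 0 0 0; 0 -31 -35 0 0 0 0; 0 -31 -35 0 0 0 0; 0 -31 -35 0 0 0 0; 0 -31 -35 0 0 0 0; 0 -31 -35 0 0 0 0' 40; python3 -c "
from h import *
print(pose().round(3),manip.get_obs()['joint_pos'].round(2))"
```

```text
clock: 2.6
position: [0.4037, -0.2406, 0.3083]
ee_rot: [0.69, 0.155, -0.69, 0.155]
ft_force: [1.1, 0.1, 0.5]
grip_width: -0.001
[[ 0.001  0.428 -0.904  0.404]
 [-0.001 -0.904 -0.428 -0.241]
 [-1.     0.001 -0.     0.308]
 [ 0.     0.     0.     1.   ]] [ 0.78 -0.03 -0.33  1.71 -0.01  1.46 -0.68]
```

```bash
python3 -m handwheel '0 -32 -38 0 0 0 0; 0 -32 -38 0 0 0 0; 0 -32 -38 0 0 0 0; 0 -32 -38 0 0 0 0; 0 -32 -38 0 0 0 0; 0 -32 -38 0 0 0 0; 0 -32 -38 0 0 0 0; 0 -32 -38 0 0 0 0'; python3 -m handwheel '0 0 0 -0.145 0 0 0; 0 0 0 -0.145 0 0 0; 0 0 0 -0.145 0 0 0; 0 0 0 -0.145 0 0 0; 0 0 0 -0.145 0 0 0; 0 0 0 -0.145 0 0 0; 0 0 0 0 0 0 0; 0 0 0 0 0 0 0';  python3 - <<'E'
from h import *
T=pose();print(T.round(3),manip.get_obs()['joint_pos'].round(2))
d=snap('wrist','w1')
np.savez('w1.npz',T=T,**d)
for col,z in [('red',.077),('blue',.077),('green',.124),('orange',.148)]:
  for c,s,m in blobs(d,col,minA=30):
    p=cloud(d,m,T); print(col,c.round(1),s,'ray',ray(d,c,z,T).round(4),'med',np.median(p,0).round(4),'max',p.max(0).round(3))
E
```

```text
clock: 3.4
position: [0.5694, 0.1206, 0.3083]
ee_rot: [0.69, 0.154, -0.69, 0.155]
ft_force: [0.7, -1.2, 0.0]
grip_width: 0.002
clock: 4.2
position: [0.5687, 0.1188, 0.308]
ee_rot: [0.561, 0.43, -0.561, 0.43]
ft_force: [-0.3, 0.0, -1.3]
grip_width: -0.001
[[ 0.     0.965 -0.26   0.569]
 [-0.    -0.26  -0.965  0.119]
 [-1.     0.     0.     0.308]
 [ 0.     0.     0.     1.   ]] [ 0.37  0.3  -0.82  1.42  0.22  1.51 -0.7 ]
red [502.2 120.3] [  449     0   111   255 15523] ray [0.8277 0.1148 0.077 ] med [0.8509 0.1101 0.0387] max [0.913 0.232 0.083]
red [186.1 109.9] [172  96  29  29 621] ray [0.489  0.2176 0.077 ] med [0.4924 0.2169 0.0887] max [0.505 0.232 0.094]
green [333.5  92.5] [321  80  26  26 540] ray [0.6433 0.1935 0.124 ] med [0.6434 0.1936 0.1234] max [0.656 0.205 0.126]
orange [337.4 223.5] [331 200  14  46 461] ray [0.6175 0.0713 0.148 ] med [0.6175 0.0708 0.1473] max [0.627 0.088 0.149]
orange [387.  309.7] [381 291  14  35 247] ray [ 0.6497 -0.0435  0.148 ] med [ 0.6511 -0.0451  0.1468] max [0.658 0.122 0.361]
```

View pics/w1.png

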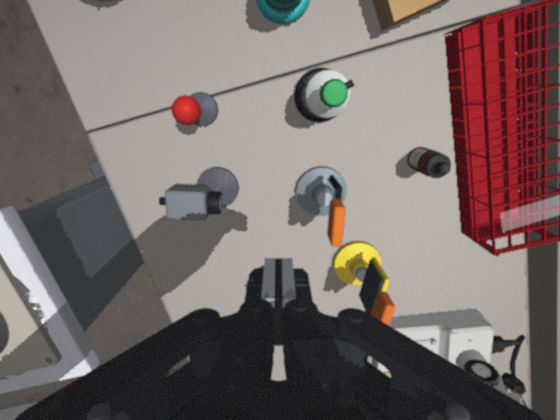

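```bash
python3 - <<'E'
from h import *
d=dict(np.load('w1.npz'));T=d['T']
for c,s,m in blobs(d,'orange',minA=400):
    r=cv2.minAreaRect(np.argwhere(m)[:,::-1].astype(np.float32)); b=cv2.boxPoints(r); print(r)
    P=np.array([ray(d,x,.148,T) for x in b]); print(P.round(4),'centre',P.mean(0).round(4))
    for i in range(4): e=P[(i+1)%4]-P[i]; print(np.linalg.norm(e).round(4),np.degrees(np.arctan2(e[1],e[0])).round(1))
a=d['color'][150:260,140:370]; cv2.imwrite('pics/w1c.png',cv2.resize(a,None,fx=3.4,fy=3.4,interpolation=cv2.INTER_CUBIC))
for r in cams.outline_of('wrist','camera_lens')[:2]+cams.outline_of('wrist','mirror_face')[:2]: print(r['conf'],r['box'],np.median(cloud(d,r['region'],T),0))
print('stand',ray(d,(321,190),.004,T).round(4))
m=np.zeros(d['depth'].shape,bool);m[180:222,155:225]=1
p=cloud(d,m,T);p=p[p[:,2]>.06];print(p.min(0),p.max(0),np.median(p,0)); 
E
```

```text
((337.7205810546875, 222.63233947753906), (11.197689056396484, 45.17424011230469), 4.39870548248291)
[[0.6057 0.0501 0.148 ]
 [0.6192 0.0967 0.148 ]
 [0.6296 0.093  0.148 ]
 [0.6167 0.0462 0.148 ]] centre [0.6178 0.0715 0.148 ]
0.0485 73.9
0.0111 -19.6
0.0486 -105.5
0.0116 160.1
0.95 [158.0, 169.4, 82.1, 50.0] [0.47199638 0.11766568 0.08703152]
0.85 [316.5, 175.4, 30.1, 71.7] [0.61802605 0.07427121 0.12574456]
stand [0.6183 0.0673 0.004 ]
[0.42101275 0.0924208  0.0606505 ] [0.49613688 0.13919356 0.09727266] [0.46277718 0.11770627 0.0937834 ]
```

View pics/w1c.png

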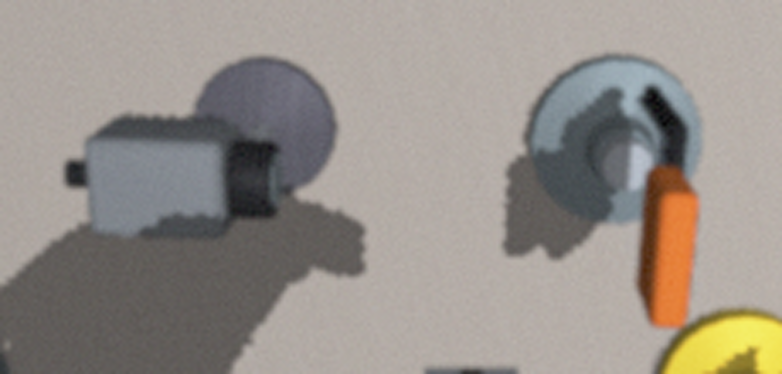

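```bash
python3 - <<'E'
from h import *
d=dict(np.load('w1.npz'));T=d['T']
f=lambda x,y,z:ray(d,(140+(x+.5)/3.4-.5,150+(y+.5)/3.4-.5),z,T)
A=f(671,258,.148);L=f(274,180,.077);print(A,L)
# camera body top face corners
B=[f(92,140,.095),f(222,140,.095),f(224,232,.095),f(92,234,.095)];print(np.round(B,4))
e=(B[1]+B[2]-B[0]-B[3]);print('body axis',np.degrees(np.arctan2(e[1],e[0])), 'mid',np.mean(B,0))
for a,b in [((655,200),(652,322)),((693,195),(686,328))]:
    e=f(*a,.148)-f(*b,.148);print(np.degrees(np.arctan2(e[1],e[0])))
Rb=np.array([.489,.2174])
A=np.array([.6172,.069])
g=lambda p:np.degrees(np.arctan2(p[1]-A[1],p[0]-A[0]))
print(g(L),g(np.mean(B,0)),g(Rb),(g(L)+g(Rb))/2,np.linalg.norm(L[:2]-A))
E
```

```text
[0.61662192 0.0691951  0.148     ] [0.49159582 0.10522541 0.077     ]
[[0.4416 0.1391 0.095 ]
 [0.4839 0.1277 0.095 ]
 [0.4736 0.0963 0.095 ]
 [0.4292 0.1075 0.095 ]]
body axis -14.604412881361652 mid [0.45706418 0.11764821 0.095     ]
76.65666886550837
75.76273202716179
163.91194710822003 163.10156191081253 130.82312454135698 147.3675358247885 0.13072371894616772
```

```bash
python3 -m handwheel '0 18 -31 0 0 0 0; 0 18 -31 0 0 0 0; 30 17 -30 0 0 0 0; 45 0 0 0 0 0 0; 45 0 0 0 0 0 0; 33 0 0 0 0 0 0; 0 0 0 0 0 0 0; 0 0 0 0 0 0 0'; python3 - <<'E'
from h import *
T=pose();print(T[:3,3].round(4))
d=snap('wrist','w2')
for c,s,m in blobs(d,'green',minA=100): print(c,s,ray(d,c,.124,T).round(4))
snap('side','s2')
a=cv2.imread('pics/s2.png')[180:350,220:370]; cv2.imwrite('pics/s2c.png',cv2.resize(a,None,fx=3.5,fy=3.5,interpolation=cv2.INTER_CUBIC))
E
```

```text
clock: 5.15
position: [0.6437, 0.1944, 0.156]
ee_rot: [0.561, 0.431, -0.561, 0.431]
ft_force: [-0.2, -0.1, 1.0]
grip_width: 0.001
[0.6437 0.1944 0.156 ]
[186.28381027  31.75539004] [ 159    2   57   60 2551] [0.6301 0.3168 0.124 ]
[280.91666667 240.03257576] [ 261  220   41   40 1320] [0.6464 0.1992 0.124 ]
```

View pics/w2.png

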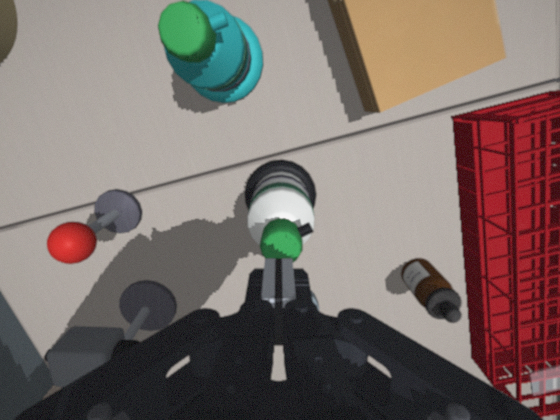

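View pics/s2c.png

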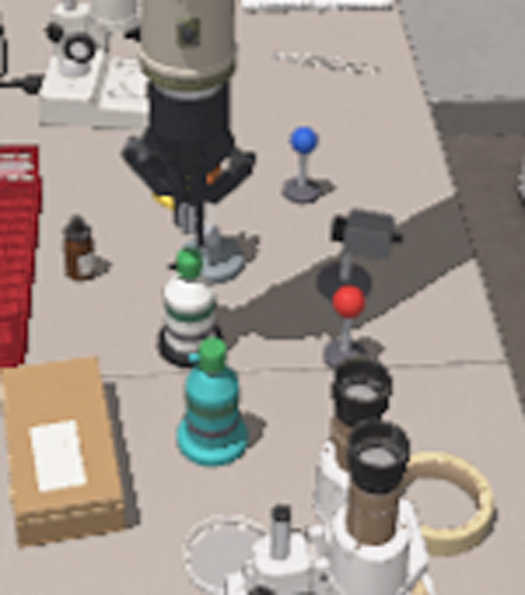

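The wrist picture shows the cap at (281,240), directly below the closed fingertips, so I press now.

```bash
python3 -m handwheel '24 1 0 0 0 0 0; 8 0 0 0 0 0 0; 3 0 0 0 0 0 0; 3 0 0 0 0 0 0; 0 0 0 0 0 0 0'; 
```

```text
clock: 5.75
position: [0.6451, 0.194, 0.1188]
ee_rot: [0.561, 0.431, -0.56, 0.431]
ft_force: [-1.3, -1.6, 7.3]
grip_width: -0.0
```

```bash
python3 -m handwheel '2 0 0 0 0 0 0; 1 0 0 0 0 0 0; 0 0 0 0 0 0 0; 0 0 0 0 0 0 0'; 
```

```text
clock: 6.15
position: [0.6455, 0.1943, 0.1181]
ee_rot: [0.562, 0.43, -0.559, 0.432]
ft_force: [-7.0, -3.7, 19.1]
grip_width: -0.002
```

Bottomed out: the force jumped to 19 N at z = 0.118. Releasing.

```bash
python3 -m handwheel '-6 0 0 0 0 0 0; -10 0 0 0 0 0 0; -40 0 0 0 0 0 0; -45 0 0 0 0 0 85; 0 0 0 0 0 0 85; 0 0 0 0 0 0 85'; python3 - <<'E'
from h import *
T=pose();print(T.round(4))
d=snap('wrist','w3');np.savez('w3.npz',T=T,**d)
for c,s,m in blobs(d,'green',minA=100): p=cloud(d,m,T);print(c,s,ray(d,c,.124,T).round(4),np.percentile(p,90,axis=0))
dd=cams.camera('top')
for c,s,m in blobs(dd,'green'): p=cloud(dd,m);print('top',c,np.median(p,0))
E
```

```text
clock: 6.75
position: [0.645, 0.1946, 0.2171]
ee_rot: [0.561, 0.431, -0.559, 0.432]
ft_force: [-0.6, 0.9, -0.9]
grip_width: 0.51
[[ 3.000e-03  9.666e-01 -2.561e-01  6.450e-01]
 [ 9.000e-04 -2.561e-01 -9.667e-01  1.946e-01]
 [-1.000e+00  2.700e-03 -1.600e-03  2.171e-01]
 [ 0.000e+00  0.000e+00  0.000e+00  1.000e+00]]
[208.22919937  52.55259027] [ 189   31   40   43 1274] [0.6292 0.3167 0.124 ] [0.63755537 0.32566224 0.12445814]
[278.0501836  211.88372093] [263 195  31  34 817] [0.6455 0.1966 0.124 ] [0.65361748 0.20437186 0.12443595]
top [190.5 199.1] [0.62609674 0.31686799 0.12515686]
```

View pics/w3.png

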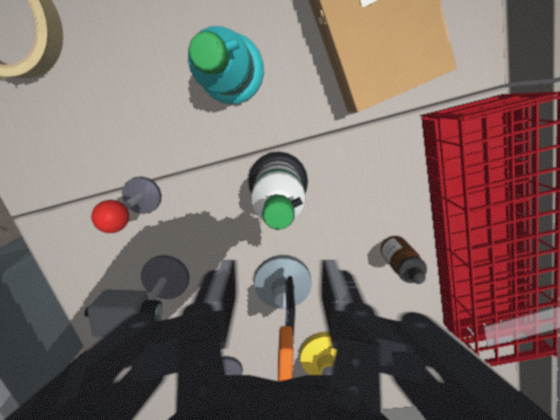

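The cap is back up at 0.124 m, seen at (278,212). Next I move above the grip.

```bash
python3 -m handwheel '0 2 43 0 0 0 45; 0 2 43 0 0 0 45; 0 1 43 0 0 0 45; 30 0 0 0 0 0 45; 0 0 0 0 0 0 45; 0 0 0 0 0 0 45'; python3 - <<'E'
from h import *
T=pose();print(T.round(4))
d=snap('wrist','w4');np.savez('w4.npz',T=T,**d)
for c,s,m in blobs(d,'orange',minA=100): p=cloud(d,m,T);print(c,s,ray(d,c,.148,T).round(4),np.percentile(p,[5,50,95],axis=0).round(3))
E
```

```text
clock: 7.45
position: [0.6155, 0.069, 0.1845]
ee_rot: [-0.56, -0.432, 0.561, -0.431]
ft_force: [0.7, -0.1, 0.7]
grip_width: 0.529
[[-2.200e-03  9.670e-01 -2.549e-01  6.155e-01]
 [ 6.000e-04 -2.549e-01 -9.670e-01  6.900e-02]
 [-1.000e+00 -2.300e-03 -0.000e+00  1.845e-01]
 [ 0.000e+00  0.000e+00  0.000e+00  1.000e+00]]
[283.06951424 237.17336683] [ 274  200   20   76 1194] [0.6194 0.0733 0.148 ] [[0.611 0.051 0.132]
 [0.619 0.073 0.147]
 [0.627 0.088 0.148]]
```

View pics/w4.png

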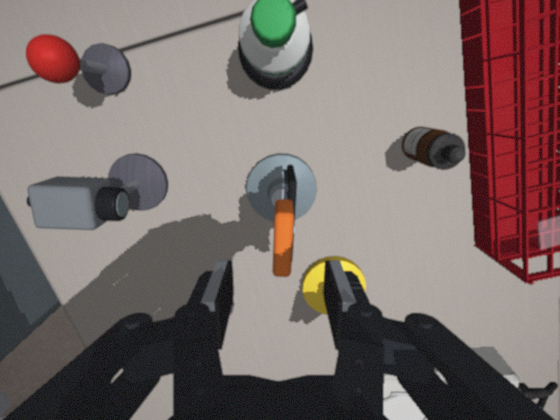

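```bash
python3 - <<'E'
import cv2
i=cv2.imread('pics/w4.png')
cv2.imwrite('pics/w4a.png',cv2.resize(i[165:245,85:185],None,fx=7,fy=7,interpolation=cv2.INTER_CUBIC))
cv2.imwrite('pics/w4b.png',cv2.resize(i[155:285,230:330],None,fx=4.5,fy=4.5,interpolation=cv2.INTER_CUBIC))
E
```

```text
(no output)
```

View pics/w4a.png

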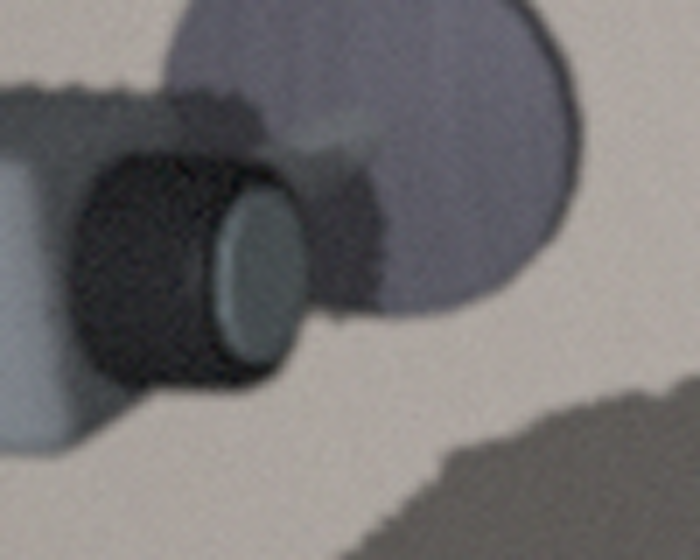

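View pics/w4b.png

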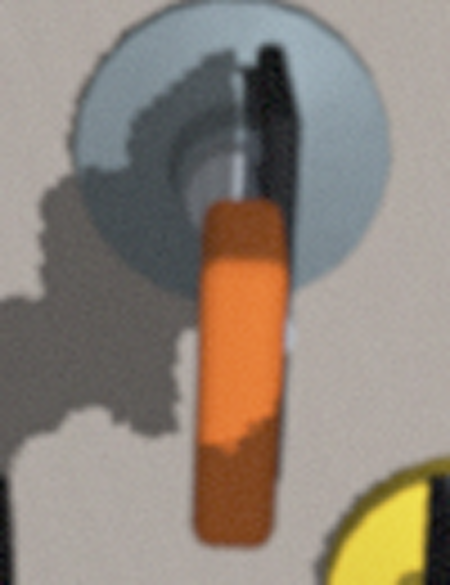

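```bash
python3 - <<'E'
from h import *
d=dict(np.load('w4.npz'));T=d['T']
f=lambda x,y,z,s,u,v:ray(d,(u+(x+.5)/s-.5,v+(y+.5)/s-.5),z,T)
L=f(260,272,.077,7,85,165)
C=np.array([f(x,y,.148,4.5,230,155) for x,y in [(205,258),(288,262),(272,545),(194,542)]]);A=C.mean(0)
print('L',L,'A',A,np.round(C,4))
for i,j in [(3,0),(2,1)]:
    e=C[j]-C[i];print(np.linalg.norm(e),np.degrees(np.arctan2(e[1],e[0])))
S=f(232,150,.004,4.5,230,155);print('stand',S)
b=[x for x in blobs(d,'red',minA=300)][0:3]
for c,s,m in b:
    # sphere fit from depth
    p=cloud(d,m,T); 
    if s[4]<5000:
        from scipy.optimize import least_squares
        r=least_squares(lambda q:np.linalg.norm(p-[q[0],q[1],.077],axis=1)-.016,[.489,.217],loss='soft_l1',f_scale=.002)
        print('ball ray',ray(d,c,.077,T),'fit',r.x,c)
g=lambda p,A:np.degrees(np.arctan2(p[1]-A[1],p[0]-A[0]))
for A_ in (A,S):
  for B in ([.489,.2174],):
    print(g(L,A_),g(B,A_),(g(L,A_)+g(B,A_))/2,np.linalg.norm((L-A_)[:2]))
E
```

```text
L [0.49248053 0.10575693 0.077     ] A [0.61798513 0.06832002 0.148     ] [[0.6189 0.0901 0.148 ]
 [0.6293 0.0868 0.148 ]
 [0.6171 0.0466 0.148 ]
 [0.6066 0.0498 0.148 ]]
0.042114812149235945 72.97751845617137
0.04202713368590797 73.06417476882169
stand [0.61743613 0.06677696 0.004     ]
ball ray [0.48833726 0.21867502 0.077     ] fit [0.48875917 0.21726691] [51.99892473 58.01774194]
163.39062458659217 130.86660868161633 147.12861663410425 0.13096917990485796
162.6746582272019 130.45419768478686 146.56442795599438 0.13089438580027257
```

```bash
python3 -m handwheel '0 3 0 0.04 0 0 45; 30 0 0 0 0 0 45; 25 0 0 0 0 0 45; 12 0 0 0 0 0 45; 0 0 0 0 0 0 45' 30;  python3 -m handwheel '0 0 0 0 0 0 0; 0 0 0 0 0 0 0; 0 0 0 0 0 0 0; 0 0 0 0 0 0 0; 0 0 0 0 0 0 0; 0 0 0 0 0 0 0' 30; python3 - <<'E'
from h import *
T=pose();print(T.round(4),manip.get_obs()['torque'].round(3),manip.get_obs()['joint_pos'].round(2))
d=snap('wrist','w5');np.savez('w5.npz',T=T,**d)
E
```

```text
clock: 8.0
position: [0.6186, 0.0683, 0.1172]
ee_rot: [-0.568, -0.421, 0.569, -0.42]
ft_force: [0.9, 0.2, 0.2]
grip_width: 0.522
clock: 8.6
position: [0.6184, 0.0684, 0.1197]
ee_rot: [-0.569, -0.42, 0.569, -0.42]
ft_force: [-9.0, 1.2, 8.6]
grip_width: 0.135
[[-7.000e-04  9.559e-01 -2.936e-01  6.184e-01]
 [ 2.000e-04 -2.936e-01 -9.559e-01  6.840e-02]
 [-1.000e+00 -7.000e-04 -0.000e+00  1.197e-01]
 [ 0.000e+00  0.000e+00  0.000e+00  1.000e+00]] [ 0.251  1.854 -0.035] [ 0.38  0.52 -0.75  1.57  0.37  1.2  -0.74]
```

View pics/w5.png

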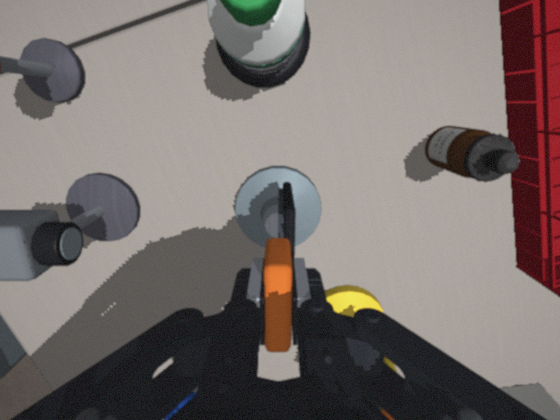

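```bash
python3 -m handwheel '-2 -1 0 0 0 0 0; 0 0 0 0.07 0 0 0; 0 0 0 0.07 0 0 0; 0 0 0 0.07 0 0 0; 0 0 0 0.067 0 0 0; 0 0 0 0 0 0 0; 0 0 0 0 0 0 0; 0 0 0 0 0 0 0' 40; python3 - <<'E'
from h import *
T=pose();print(T.round(4),manip.get_obs()['torque'].round(3)); print(np.degrees(np.arctan2(-T[1,1],-T[0,1])))
d=snap('wrist','w6');np.savez('w6.npz',T=T,**d)
i=d['color'];cv2.imwrite('pics/w6b.png',cv2.resize(i[165:365,200:360],None,fx=3,fy=3,interpolation=cv2.INTER_CUBIC))
E
```

```text
clock: 9.45
position: [0.6187, 0.0681, 0.1199]
ee_rot: [0.622, 0.338, -0.621, 0.337]
ft_force: [5.4, 2.9, -11.0]
grip_width: 0.134
[[ 1.300e-03  8.389e-01 -5.443e-01  6.187e-01]
 [ 9.000e-04 -5.443e-01 -8.389e-01  6.810e-02]
 [-1.000e+00  6.000e-04 -1.400e-03  1.199e-01]
 [ 0.000e+00  0.000e+00  0.000e+00  1.000e+00]] [ 0.485 -1.074  0.068]
147.01977350594274
```

View pics/w6.png

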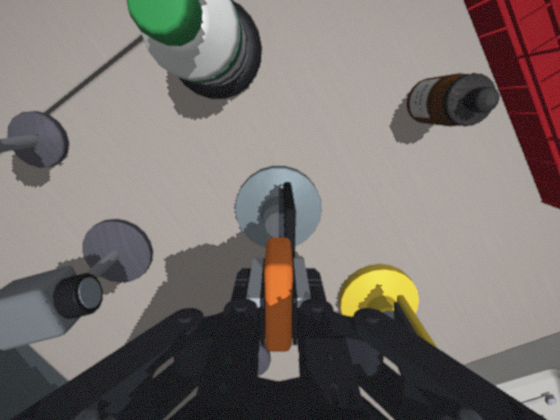

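View pics/w6b.png

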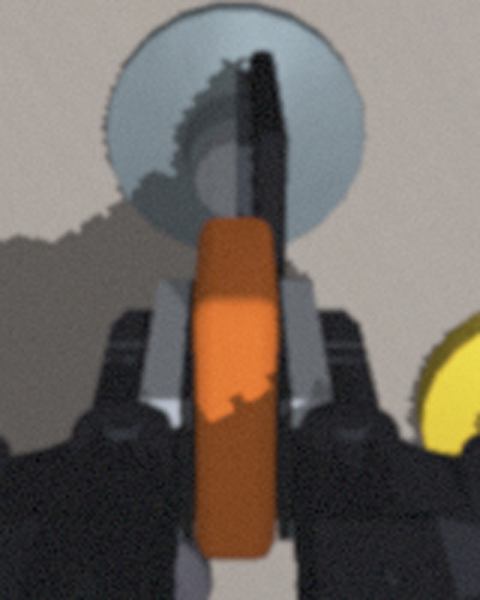

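The grip sits between the pads exactly as before the turn, at (279,295), so the mirror turned with the tool. Its normal is at 147.0° against the wanted 147.1–147.3°. I'll ease off the residual vertical pull, check the state again and hand in.

```bash
python3 -m handwheel '1 0 0 -0.002 0 0 0; 0 0 0 0 0 0 0; 0 0 0 0 0 0 0; 0 0 0 0 0 0 0; 0 0 0 0 0 0 0' 40; python3 - <<'E'
from h import *
T=pose();o=manip.get_obs();print(T[:3,3],np.degrees(np.arctan2(-T[1,1],-T[0,1])),o['ft_force'],abs(o['joint_velocities']).max(),o['grip_width'])
d=snap('side','s7');i=d['color'];cv2.imwrite('pics/s7c.png',cv2.resize(i[180:350,220:370],None,fx=3.5,fy=3.5,interpolation=cv2.INTER_CUBIC))
for c,s,m in blobs(d,'red'): print(c,ray(d,c,.077).round(4))
d=snap('wrist','w7');np.savez('w7.npz',T=T,**d)
for r in cams.outline_of('wrist','camera_lens')[:2]: print(r['conf'],r['box'])
E
```

```text
clock: 10.0
position: [0.6187, 0.0681, 0.1197]
ee_rot: [0.622, 0.338, -0.62, 0.338]
ft_force: [2.4, 3.0, 4.0]
grip_width: 0.134
[0.61870852 0.06806487 0.11972361] 147.1271584206684 [2.39077714 3.04462135 3.95914811] 0.0021512496616421994 0.13433588861919787
[216.66832386 257.58877841] [0.8433 0.1589 0.077 ]
[319.20689655 265.56896552] [0.4879 0.2166 0.077 ]
0.76 [0.0, 221.6, 152.6, 128.1]
```

View pics/s7c.png

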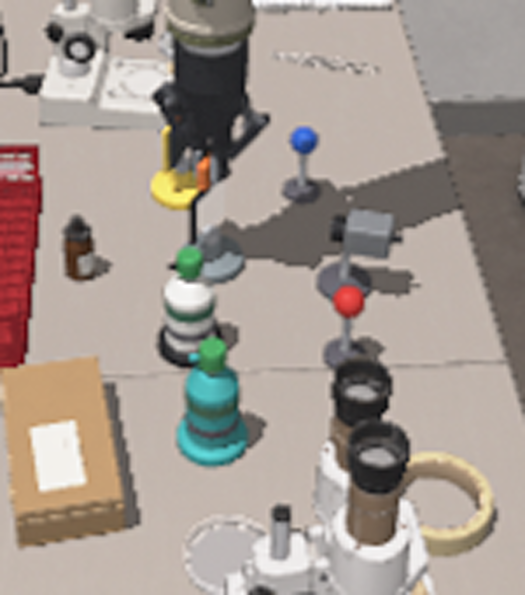

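```bash
python3 - <<'E'
from h import *
# lens centre px in w6 approx (89,292)
d=dict(np.load('w6.npz'));T=d['T'];L=ray(d,(88.5,292),.077,T);print(L)
A=np.array([.6184,.0683]);B=np.array([.489,.2173])
g=lambda p:np.degrees(np.arctan2(p[1]-A[1],p[0]-A[0]));print(g(L),g(B),(g(L)+g(B))/2)
E
```

```text
[0.49210415 0.1057335  0.077     ]
163.49042409672614 130.97289007144815 147.23165708408715
```

The side picture shows the mirror held. The bottle (80,250), dish, tape and both balls are where they were.

```bash
python3 -c "
from workcell import hand_in
print(hand_in())"
```

```text
the job is handed in; nothing more can be done
None
```

I pressed the green cap of the white can right down and let it spring back. I then turned the mirror by its orange grip towards the red ball and handed the job in at about 10 s, still holding it.

- **Cap:** it bottomed out at z = 0.118 m with 19 N on the tool. Afterwards the cap top measured 0.124 m again, so it came back up fully.
- **Mirror:** I turned it about -0.28 rad. At the end its normal measured 147.1° in the world frame, against a target of 147.1–147.3° from the measured lens and red ball. That puts the ball within about 2 mm of the middle, within the error of my measurements.
- **Hold:** the arm was still, with about 5 N on the wrist and 40 N of grip. The opening was 11.5 mm on the 12 mm bar.
- **Bystanders:** the bottle, dish, tape and both balls looked unmoved in the last side picture. The notebook was outside that view, but the arm never went near it after the start.

**Disagreements:**
- **Nozzle:** on the white can it appears to point away from the mirror, not towards it as described. I went by the can's colour, because the other duster was turquoise.
- **Lens direction:** my readings of it from the mirror's axis ranged from 162.7° to 163.9°. I used about 163.2°.

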